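# Load a culture dish into the colony counter and start the count

## Robot

A 6-joint arm with a two-finger parallel gripper is mounted at the origin on the work surface. World frame = base frame: x ahead of the robot, y to its left, z up, the work surface at z = 0. Lengths are in m, angles in rad, forces in N, time in s.
With the tool pointing down it reaches from about 0.325 to 0.775 m from the base axis. Payload 5.5 kg.
Tool frame: the origin (TCP) lies at the very end of the fingers, on their centre line; the grasp point (between the pads) lies 19 mm behind it; z points along the fingers, y is the line along which they close (so a half turn about z gives the same grasp; the last joint's range is limited). The gripper opens to 85 mm and grips with 20 to 120 N. Pads are 22 mm wide; open, the fingers measure 114 mm over their backs; the gripper's body (76 mm by 85 mm) begins 54 mm behind the grasp point. The pads swing forward as they close: fully open they stand 13 mm farther back than shut.
Start: joints at [1.165, 0.091, 1.231, -0, 1.82, -0.057], TCP at [0.205, 0.564, 0.231] pointing down, gripper open.
Joint ranges: [-2.87, 2.87], [-0.86, 2.18], [0.17, 2.46], [-1.51, 4.65], [0.06, 2.69], [-2.65, 2.65]. Speed limits (rad/s): [2.57, 2.57, 3.01, 3.14, 3.14, 3.14].

## Interface

Orientations are given as a rotation vector (axis times angle).
In Python, from plant import bot gives the robot as it stands.
- The arm moves only by the tool move_arm, never from a script. Its argument "commands" is a list of rows, each a list of 3 entries, a list of its own where there are three numbers: the shift along the tool's x, y, z scaled (see below), then the turn, a rotation vector about the tool's x, y, z scaled (see below), then the opening, from -1 (shut) to 1 (fully open), so that 0 is half open. In form: [[[x, y, z], [wx, wy, wz], hand], ...]. A call has 1 to 20 rows; each row shifts and turns the commanded pose from where the row before left it, along the tool's axes as they then stand; what a row does not reach is not made up. The controller multiplies each number of a shift by 20 cm and each number of a turn by 360 degrees. A row lasts 1/8 s, in which the tool goes at most 62.5 mm and 10.7 degrees, less where a joint would pass 70% of its speed; a pose out of reach is approached as far as the arm can. A call with a number of a shift or a turn outside -1 to 1 is refused whole. A call with a gripper value outside its range is refused whole. The fingers move at their own pace and stop on an object; "force" is the grip in N (left out, the last holds). Time passes only in rows, so rows that do not move let the fingers close. It gives the time, the measured TCP pose, the force, the opening and the grip force at its end, in the units of the state.
- bot.observe(): the state, without advancing time (a new reading comes with each control period).
- bot.get_image(name): name is "scene" or "side" or "wrist"; returns the picture (384x512x3 uint8, red, green, blue); there is no depth.
- bot.calibration(name): a dict with "fx", "fy", "cx", "cy" (pixels), "T" (4x4, takes a point from camera to world coordinates); the wrist camera has in their place "hand_eye" (4x4, takes a point from camera to tool coordinates, whose origin is the TCP and whose axes are the flange's). Camera axes: x right, y down, z forward; pixel columns grow to the right and rows downward; lengths in m; the calibration is good to about 2 mm. A picture is of the moment at which its call begins: read the wrist's pose just before it. calibration takes no time and is no camera call.
- bot.finish_job(): hands the job in; it is judged then, once.
Trained networks look in the newest picture that a camera, given by its name, has taken for a name from the list of things; names that differ only in an ending like _2 or _b are one class to them, and where a whole thing is asked for, a point or a joint stands for the part that bears it (a point fixed in the world has none). Each returns a list of dicts, best first, with "confidence" (0 to 1); they miss things now and then, are a little off and sometimes report something else, mostly with a low value. They report only what shows in the picture. A call takes as long as a camera call. They do not tell look-alikes from the thing itself.
- bot.spot_in(name, camera): "xy" ([column, row] as shares, 0 to 1, of the picture: columns of its width, rows of its height, amid what is visible of it).
- bot.spot_point(name, camera): "xy" ([column, row] as shares, 0 to 1, of the picture: columns of its width, rows of its height: a listed point, or the origin of a listed thing).
The state is a dict: "t": time; "joint_positions": joint angles; "qd": joint speeds; "joint_torque": joint torques, N m; "ee_pos": TCP position; "eef_rot": TCP orientation; "ft_force": force on the tool from outside, world axes, zero at the start; "torque": the same for the moment, N m; "width": finger opening in m; "grip_force": force on a finger pad.
Only numpy, scipy, OpenCV 4.12 (cv2) and the standard library are available. Lean on these libraries where they do the work, as an engineer would, in place of code of your own. Each camera call takes 0.05 s, during which the arm holds its last target. There are 200 camera calls.

## Task

Stand the middle-sized culture dish on the colony counter's deck at the loading mark, slide it in between the guide rails under the imaging head until it is fully home against the stop, and then press the count key right down. Keep the dish upright all the while, and leave the other two loose dishes where they are.

Things in the scene. Friction and masses are not known exactly. Their poses are not given: they have to be found in the camera images.
- dish_center (a point): Centre (half-way up) of the culture dish to load: a closed, clear round dish with a lid and dark red jelly inside, 60 mm across and 26 mm high, about 40 to 85 g. It starts flat on the bench, left or right of the counter. Of the three loose dishes it is the middle-sized and tallest one. z axis: up through the lid.
- dish_large_center (a point): Centre of a loose bystander dish of the same look, 90 mm across, 22 mm high, on the bench. Leave it alone.
- dish_small_center (a point): Centre of a loose bystander dish of the same look, 38 mm across, 20 mm high, on the bench. Leave it alone.
- home (a point): Point on the colony counter's deck where the middle of the dish's underside stands when fully home; a white disc marks it. The counter is a black fixed instrument with a flat level deck 50 mm above the bench. Axes: x inwards along the channel, y left, z up (all offsets below are in these axes from home). Deck: x -185 to +70 mm, y -150 to +150 mm.
- channel_mouth (a point): Middle of the channel's mouth, on the deck at x = -118 mm, y = 0. Two aluminium guide rails, 14 mm high, 8 mm thick, leave a straight channel 66 mm wide from x = -100 to +33 mm, and flare to 82 mm wide at this mouth. The channel's floor is the deck.
- stop (a point): Foot of the stop, on the deck at x = +31.5 mm, y = 0: the front face of a cross-bar 20 mm high that closes the inner end of the channel. The dish (radius 30 mm) touches it with its centre at about x = +1 mm.
- head_edge (a point): Middle of the lower front edge of the imaging head that hangs over the channel: x = -60 mm, 145 mm above the deck. The head reaches back to x = +50 mm, y -110 to +150 mm, top 295 mm above the bench; its column stands at x -20 to +50, y +95 to +150 mm. Nothing can come straight down there; shut fingers leaning 30 to 40 degrees back out of the front can push the dish home.
- loading (a point): Centre of the loading mark, a thin grey circle on the deck before the rails and clear of the head: x = -135 mm, y = 0.
- key_top (a point): Centre of the top of the count key, a round grey push button 28 mm across in a black housing on the deck, at x = -135 mm, y = -100 mm from home, in its axes. It is pressed straight down.
- key (a joint): Travel of the count key: 0 up, 0.006 m right down; it springs back; right down takes about 5 N.
Not all that is in view belongs to the job. Leave any blue or turquoise look-alike of the part that bears dish_center alone.

How it is judged:
On the way, in this order (a step that is already met when the one before it is completed fails the run):
1. the dish stands on the deck at the loading mark (horizontal distance between dish_center and loading below 0.025 m and z of dish_center in the frame of loading below 0.019 m and angle between dish_center's own z axis and vertical below 0.15 rad), for 0.1 s.
2. the dish stands fully home under the head, let go (horizontal distance between dish_center and home below 0.006 m and z of dish_center in the frame of home below 0.017 m and angle between dish_center's own z axis and vertical below 0.1 rad and contact force between dish and the fingers below 0.05 N), for 0.1 s.
3. the count key is pressed right down (value of joint key above 0.0045 m), for 0.02 s.
At the end, for the whole second after the job is handed in: After standing at the loading mark (within 25 mm), the dish stands upright (within 0.1 rad) and at rest on the deck, its centre within 6 mm of the home point; after it got there and was let go the count key was pressed (at least 4.5 mm), and the key is up again (horizontal distance between dish_center and home below 0.006 m and z of dish_center in the frame of home below 0.017 m and angle between dish_center's own z axis and vertical below 0.1 rad and linear speed of dish below 0.02 m/s and value of joint key below 0.002 m); the robot touches nothing.
It fails at once if the dish is tipped by more than 0.6 rad (angle between dish_center's own z axis and vertical above 0.6 rad).
It fails at once if the large dish is shifted by more than 30 mm (distance of dish_large_center from where it was at the start of the episode above 0.03 m).
It fails at once if the small dish is shifted by more than 30 mm (distance of dish_small_center from where it was at the start of the episode above 0.03 m).
It also fails if it takes over 72 s, if anything falls off the work surface, if the arm or the gripper's body presses on something with over 40 N, if the wrist force passes 120 N, or if a joint passes its speed limit or range.

## Working session

There is one attempt and no reset: what is moved stays moved. The work goes in short steps, Python scripts to look and compute and a tool call to move; the robot and the scene stay as the last step left them, time stands still between calls to the robot, and variables do not carry over. Pictures are saved under pics/ and viewed, at most 10 in all, crops included, and the job is handed in when it is done.

Besides the shell and the picture viewer there is one more tool, called after ">>>" as name(argument=value, ...), one argument or row to a line, values as JSON. move_arm: Moves the arm, as the interface text tells. Shifts and turns lie within -1 to 1; 1 stands for 20 cm of shift or 360 degrees of turn. Its arguments: {"type":"object","properties":{"commands":{"type":"array","items":{"type":"array"}},"force":{"type":"number"}},"required":["commands"]}

```bash
mkdir -p pics; cat > h.py <<'E'
import numpy as np, cv2
from scipy.spatial.transform import Rotation as R
from plant import bot
def snap(c,fn=None):
    s=bot.observe(); im=bot.get_image(c)
    if fn: cv2.imwrite('pics/'+fn,im[:,:,::-1])
    return s,im
def camT(c,s=None):
    k=bot.calibration(c)
    if c=='wrist':
        T=np.eye(4);T[:3,:3]=R.from_rotvec(s['eef_rot']).as_matrix();T[:3,3]=s['ee_pos']
        return k,T@np.array(k['hand_eye'])
    return k,np.array(k['T'])
def ray(c,xy,s=None):
    k,T=camT(c,s);u,v=xy[0]*512,xy[1]*384
    return T[:3,3],T[:3,:3]@np.array([(u-k['cx'])/k['fx'],(v-k['cy'])/k['fy'],1])
def onz(c,xy,z,s=None):
    o,d=ray(c,xy,s);return o+d*(z-o[2])/d[2]
def proj(c,p,s=None):
    k,T=camT(c,s);q=np.linalg.inv(T)@np.append(p,1)
    return np.array([k['fx']*q[0]/q[2]+k['cx'],k['fy']*q[1]/q[2]+k['cy']])
E
cat > a.py <<'E'
from h import *
np.set_printoptions(precision=4,suppress=True)
Z=dict(dish_center=.013,dish_large_center=.011,dish_small_center=.01,home=.05,channel_mouth=.05,stop=.05,head_edge=.195,loading=.05,key_top=.07)
ims=[]
for c in('scene','side'):
    s,im=snap(c);ims.append(im)
    for n,z in Z.items():
        for d in bot.spot_point(n,c)[:3]:
            print(c,n,round(d['confidence'],2),np.array(d['xy'])*[512,384],onz(c,d['xy'],z,s))
    k=bot.calibration(c);print(k['fx'],np.array(k['T'])[:3,3])
cv2.imwrite('pics/a.png',cv2.resize(np.hstack(ims),(0,0),fx=.78,fy=.78)[:,:,::-1])
cv2.imwrite('pics/scene.png',ims[0][:,:,::-1]);cv2.imwrite('pics/side.png',ims[1][:,:,::-1])
E
python3 a.py
```

```text
scene dish_center 0.86 [166.5024 246.1824] [ 0.3352 -0.2856  0.013 ]
scene dish_center 0.73 [182.5792 280.0128] [ 0.449  -0.3489  0.013 ]
scene dish_center 0.72 [158.208  314.9184] [ 0.4556 -0.4736  0.013 ]
scene dish_large_center 0.78 [225.3824 304.0128] [ 0.6019 -0.3397  0.011 ]
scene dish_small_center 0.39 [307.712  140.8128] [0.5022 0.3407 0.01  ]
scene home 0.67 [295.7824 229.2864] [ 0.6602 -0.028   0.05  ]
scene channel_mouth 0.7 [263.3216 213.0048] [ 0.5414 -0.033   0.05  ]
scene stop 0.96 [304.7936 237.888 ] [ 0.6993 -0.0393  0.05  ]
scene stop 0.26 [177.1008 278.0928] [ 0.4451 -0.3622  0.05  ]
scene head_edge 0.57 [279.9104 198.912 ] [ 0.6008 -0.0395  0.195 ]
scene key_top 0.55 [240.384  227.4816] [ 0.515  -0.1265  0.07  ]
452.1548143927215 [ 0.9257 -0.6741  1.3169]
side dish_center 0.74 [359.4752 154.4832] [ 0.4683 -0.4678  0.013 ]
side dish_center 0.71 [351.5904 179.2128] [ 0.4264 -0.3474  0.013 ]
side dish_center 0.65 [328.4992 191.3088] [ 0.4521 -0.2563  0.013 ]
side dish_large_center 0.66 [310.784  154.9824] [ 0.5928 -0.3608  0.011 ]
side dish_small_center 0.57 [252.8256 209.5104] [ 0.5799 -0.0537  0.01  ]
side dish_small_center 0.49 [163.0208 329.0112] [0.4973 0.3366 0.01  ]
side home 0.74 [226.4064 187.392 ] [ 0.6726 -0.0416  0.05  ]
side home 0.28 [163.1744 329.5104] [0.4769 0.3413 0.05  ]
side home 0.24 [261.5808 213.504 ] [ 0.5285 -0.0344  0.05  ]
side channel_mouth 0.89 [253.5936 211.0848] [ 0.5509 -0.0265  0.05  ]
side stop 0.92 [220.9792 187.008 ] [ 0.6859 -0.0322  0.05  ]
side head_edge 0.74 [236.0832 161.5104] [ 0.6108 -0.0317  0.195 ]
side loading 0.63 [261.6832 217.6128] [ 0.5188 -0.0238  0.05  ]
side key_top 0.5 [285.7984 192.3072] [ 0.5167 -0.125   0.07  ]
347.9029881881952 [0.1218 0.42   0.7883]
```

View pics/scene.png

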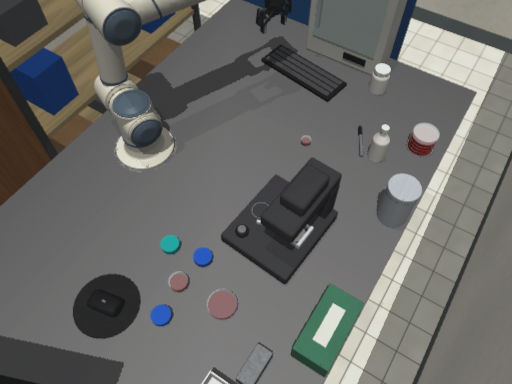

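View pics/side.png

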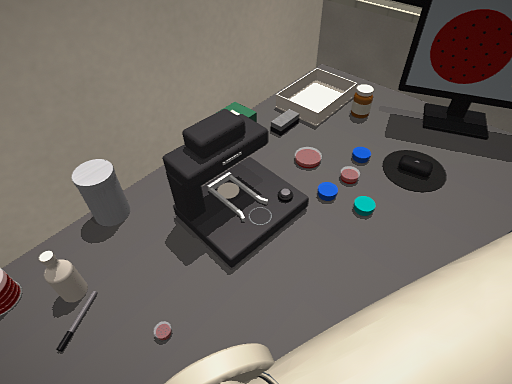

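The scene shows the counter in the middle. The target is the red dish at scene (178,281) and side (350,174). The large dish is at (222,304), the small one at (306,140), and the rest are blue or turquoise look-alikes. Next I refine these by colour.

```bash
cat > b.py <<'E'
from h import *
np.set_printoptions(precision=4,suppress=True)
def red(c,im,box):
    x0,y0,x1,y1=box
    h=im[y0:y1,x0:x1].astype(int)
    m=((h[...,0]-np.maximum(h[...,1],h[...,2]))>20).astype(np.uint8)
    cs,_=cv2.findContours(m,0,1);q=max(cs,key=cv2.contourArea)
    (cx,cy),ax,_=cv2.fitEllipse(q);return np.array([cx+x0,cy+y0]),ax
for c,bs in dict(scene=[(162,266,192,296),(203,285,242,322)],side=[(335,162,364,186),(290,143,325,172)]).items():
    im=cv2.imread(f'pics/{c}.png')[:,:,::-1]
    for b in bs:
        p,ax=red(c,im,b);print(c,p,ax,onz(c,p/[512,384],.013))
s=bot.observe();print(s['ee_pos'],s['eef_rot'],R.from_rotvec(s['eef_rot']).as_matrix(),s['width'])
print(np.array(bot.calibration('wrist')['hand_eye']),bot.calibration('wrist')['fx'])
E
python3 b.py
```

```text
scene [178.4396 282.2408] (16.744203567504883, 17.594188690185547) [ 0.4428 -0.3615  0.013 ]
scene [221.8148 304.5433] (27.005178451538086, 27.714637756347656) [ 0.5944 -0.3473  0.013 ]
side [349.1091 175.7881] (14.987689971923828, 17.586143493652344) [ 0.4404 -0.3557  0.013 ]
side [307.7195 158.0676] (18.814075469970703, 25.28829574584961) [ 0.5902 -0.3393  0.013 ]
[0.2051 0.5639 0.2313] [0.5451 3.0939 0.    ] [[-0.9398  0.3418  0.    ]
 [ 0.3418  0.9398  0.    ]
 [-0.      0.     -1.    ]] 0.08561926201755012
[[ 0.0001 -0.9458 -0.3248  0.0845]
 [ 1.      0.0003 -0.0007  0.    ]
 [ 0.0008 -0.3248  0.9458 -0.1435]
 [ 0.      0.      0.      1.    ]] 281.1049846163611
```

>>> move_arm(
  commands=[
    [[-0.2,-0.2,-0.011],[0,0,0],1],
    [[-0.2,-0.2,-0.011],[0,0,0],1],
    [[-0.2,-0.2,-0.011],[0,0,0],1],
    [[-0.2,-0.2,-0.011],[0,0,0],1],
    [[-0.2,-0.2,-0.011],[0,0,0],1],
    [[-0.2,-0.2,-0.011],[0,0,0],1],
    [[-0.2,-0.2,-0.011],[0,0,0],1],
    [[-0.2,-0.2,-0.011],[0,0,0],1],
    [[-0.2,-0.2,-0.011],[0,0,0],1],
    [[-0.1,-0.24,0.02],[0,0,0],1],
    [[-0.1,-0.24,0.02],[0,0,0],1],
    [[-0.1,-0.24,0.02],[0,0,0],1],
    [[-0.1,-0.24,0.02],[0,0,0],1],
    [[-0.1,-0.24,0.02],[0,0,0],1],
    [[-0.1,-0.24,0.02],[0,0,0],1],
    [[-0.1,-0.24,0.02],[0,0,0],1],
    [[-0.1,-0.24,0.02],[0,0,0],1],
  ],
)

```text
t: 3.12
ee_pos: [0.4393, -0.3148, 0.2191]
eef_rot: [0.545, 3.093, -0.0]
ft_force: [0.5, 0.7, 0.5]
width: 0.0854
grip_force: 0.0
```

>>> move_arm(
  commands=[
    [[0,0,0],[0,0,0.028],1],
    [[0,0,0],[0,0,0.028],1],
    [[0,0,0],[0,0,0.028],1],
    [[0,0,0],[0,0,0.028],1],
    [[0,0,0],[0,0,0.028],1],
    [[0,0,0],[0,0,0.028],1],
    [[0,0,0],[0,0,0.028],1],
    [[0,0,0],[0,0,0],1],
  ],
)

```text
t: 4.12
ee_pos: [0.4395, -0.313, 0.2192]
eef_rot: [2.23, 2.213, 0.0]
ft_force: [-0.7, -1.1, 0.1]
width: 0.0851
grip_force: 0.0
```

```bash
cat > c.py <<'E'
from h import *
import sys
np.set_printoptions(precision=4,suppress=True)
s,im=snap('wrist',sys.argv[1])
print(s['t'],s['ee_pos'],R.from_rotvec(s['eef_rot']).as_matrix(),s['joint_positions'])
Z=dict(dish_center=.013) if len(sys.argv)<3 else dict(dish_center=.063,home=.05,channel_mouth=.05,stop=.05,loading=.05,key_top=.07)
for n,z in Z.items():
    for d in bot.spot_point(n,'wrist')[:3]:
        print(n,round(d['confidence'],2),np.array(d['xy'])*[512,384],onz('wrist',d['xy'],z,s))
h=im.astype(int);m=((h[...,0]-np.maximum(h[...,1],h[...,2]))>20).astype(np.uint8)
for q in cv2.findContours(m,0,1)[0]:
    if cv2.contourArea(q)>300:
        (cx,cy),ax,_=cv2.fitEllipse(q);print('red',cx,cy,ax,onz('wrist',[cx/512,cy/384],.013,s))
E
python3 c.py w1.png
```

```text
4.125 [ 0.4395 -0.313   0.2192] [[ 0.0079  1.      0.0001]
 [ 1.     -0.0079 -0.    ]
 [-0.      0.0001 -1.    ]] [-0.6819 -0.074   1.4181  0.      1.7973 -0.674 ]
dish_center 0.96 [265.7792 115.6992] [ 0.4516 -0.2555  0.013 ]
dish_center 0.87 [175.5136 132.096 ] [ 0.3408 -0.2742  0.013 ]
dish_center 0.86 [255.6928 194.688 ] [ 0.4387 -0.3569  0.013 ]
red 256.7271728515625 195.70286560058594 (40.288448333740234, 41.30707931518555) [ 0.4401 -0.3584  0.013 ]
red 372.3301696777344 183.30189514160156 (61.6239013671875, 67.67695617675781) [ 0.5912 -0.3423  0.013 ]
```

View pics/w1.png

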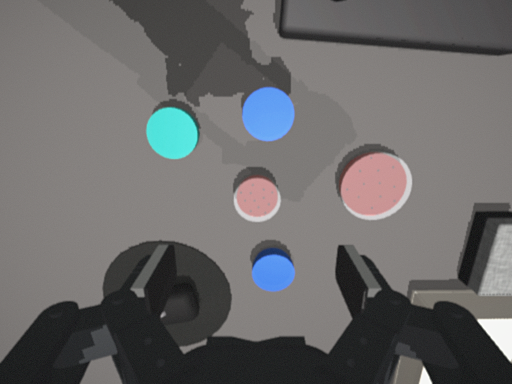

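The wrist view shows the target at (257,198), clear of its neighbours, and the measurements agree: (0.440, -0.360). Now I grasp it.

>>> move_arm(
  commands=[
    [[-0.235,0.003,0],[0,0,0],1],
    [[0,0,0.2],[0,0,0],1],
    [[0,0,0.2],[0,0,0],1],
    [[0,0,0.2],[0,0,0],1],
    [[0,0,0.2],[0,0,0],1],
    [[0,0,0.2],[0,0,0],1],
    [[0,0,0.075],[0,0,0],1],
    [[0,0,0],[0,0,0],1],
    [[0,0,0],[0,0,0],-0.3],
    [[0,0,0],[0,0,0],-0.3],
    [[0,0,0],[0,0,0],-0.3],
    [[0,0,0],[0,0,0],-0.3],
    [[0,0,0],[0,0,0],-0.3],
    [[0,0,0],[0,0,0],-0.3],
  ],
  force=30,
)

```text
t: 5.98
ee_pos: [0.4409, -0.3611, 0.0067]
eef_rot: [2.229, 2.208, 0.0]
ft_force: [-0.1, 0.1, 6.6]
width: 0.0586
grip_force: 33.0
```

>>> move_arm(
  commands=[
    [[0,0,-0.1],[0,0,0],-0.3],
    [[0,0,-0.2],[0,0,0],-0.3],
    [[0,0,-0.25],[0,0,0],-0.3],
    [[0,0,-0.25],[0,0,0],-0.3],
    [[0,0,-0.2],[0,0,-0.028],-0.3],
    [[0,0,0],[0,0,-0.028],-0.3],
    [[0,0,0],[0,0,-0.028],-0.3],
    [[0,0,0],[0,0,-0.028],-0.3],
    [[0,0,0],[0,0,-0.028],-0.3],
    [[0,0,0],[0,0,-0.028],-0.3],
    [[0,0,0],[0,0,-0.028],-0.3],
    [[0,0,0],[0,0,-0.028],-0.3],
    [[0,0,0],[0,0,-0.021],-0.3],
    [[0.0275,0.275,-0.033],[0,0,0],-0.3],
    [[0.0275,0.275,-0.033],[0,0,0],-0.3],
    [[0.0275,0.275,-0.033],[0,0,0],-0.3],
    [[0.0275,0.275,-0.033],[0,0,0],-0.3],
    [[0.0275,0.275,-0.033],[0,0,0],-0.3],
    [[0.0275,0.275,-0.033],[0,0,0],-0.3],
    [[0,0,0],[0,0,0],-0.3],
  ],
)

```text
t: 8.48
ee_pos: [0.4199, -0.0258, 0.2461]
eef_rot: [0.054, 3.138, 0.001]
ft_force: [-0.4, -0.8, -0.5]
width: 0.0588
grip_force: 32.7
```

```bash
python3 c.py w2.png 1
```

```text
8.475 [ 0.4199 -0.0258  0.2461] [[-0.9994  0.0347  0.0035]
 [ 0.0347  0.9994  0.0003]
 [-0.0035  0.0005 -1.    ]] [-0.1431 -0.3918  1.6399  0.0009  1.8901 -1.6789]
dish_center 0.85 [254.0032 246.7968] [ 0.5286 -0.0315  0.063 ]
dish_center 0.83 [ 95.6928 190.1184] [ 0.4425 -0.2233  0.063 ]
dish_center 0.67 [ 59.6992 106.0992] [ 0.3426 -0.2414  0.063 ]
home 0.64 [250.5216 317.184 ] [ 0.6577 -0.0415  0.05  ]
stop 0.77 [250.2144 336.3072] [ 0.6952 -0.0435  0.05  ]
key_top 0.6 [179.712  245.6832] [ 0.5195 -0.1272  0.07  ]
red 58.347354888916016 269.59710693359375 (48.065914154052734, 58.709259033203125) [ 0.5885 -0.342   0.013 ]
red 255.41929626464844 245.89707946777344 (98.15472412109375, 98.85199737548828) [ 0.5568 -0.0306  0.013 ]
```

View pics/w2.png

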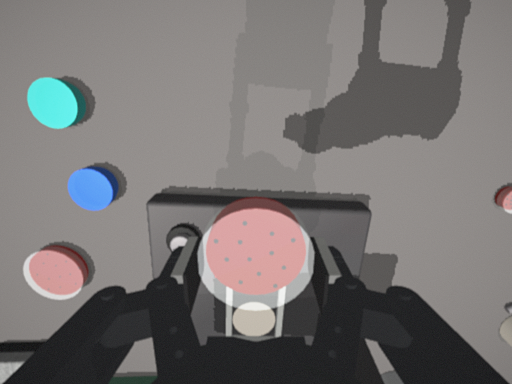

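```bash
python3 - <<'E'
import cv2
im=cv2.imread('pics/w2.png')[185:345,140:380]
im=cv2.convertScaleAbs(cv2.resize(im,None,fx=3,fy=3,interpolation=cv2.INTER_CUBIC),alpha=1.6,beta=25)
cv2.imwrite('pics/w2c.png',im)
E
```

```text
(no output)
```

View pics/w2c.png

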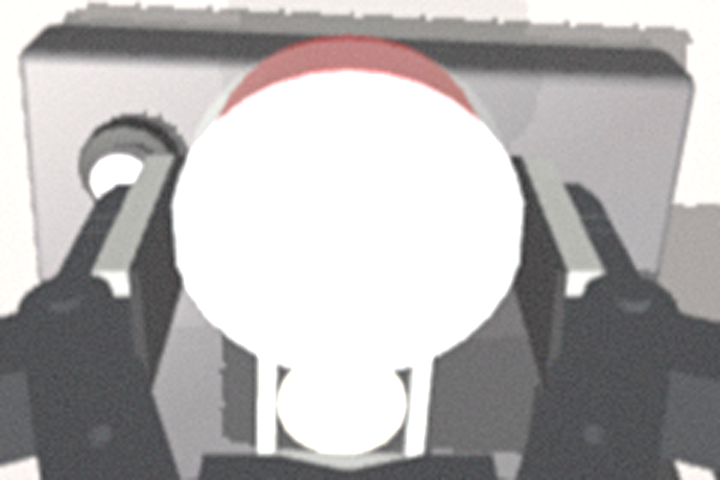

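```bash
python3 - <<'E'
from h import *
s=bot.observe();np.set_printoptions(precision=4,suppress=True)
f=lambda u,v,z:onz('wrist',[u/512,v/384],z,s)
L=f(147.3,203.3,.05);Rr=f(370,213.3,.05);print('corners',L,Rr,np.linalg.norm(L-Rr))
d=(Rr-L)/np.linalg.norm(Rr-L);print('theta',np.degrees(np.arctan2(-d[0],d[1])))
c=(L+Rr)/2;x=np.array([d[1],-d[0],0])
for k in(-.185,-.135,-.118,0,.0315):print(k,(c+x*(k+.185))[:2])
print('homedisc',f(254,320,.05),'rails@',f(231.7,318.3,.064),f(275.7,318.3,.064))
for p in(((scene:='scene'),L),('scene',Rr),('side',L),('side',Rr)):print(p[0],proj(*p))
E
```

```text
corners [ 0.4643 -0.1717  0.05  ] [0.4906 0.1164 0.05  ] 0.2893169550904105
theta -5.22468744765377
-0.185 [ 0.4775 -0.0276]
-0.135 [ 0.5273 -0.0322]
-0.118 [ 0.5442 -0.0337]
0 [ 0.6617 -0.0445]
0.0315 [ 0.6931 -0.0474]
homedisc [ 0.6591 -0.0427  0.05  ] rails@ [ 0.6413 -0.0739  0.064 ] [ 0.6439 -0.0106  0.064 ]
scene [219.2744 233.4891]
scene [273.9964 174.5533]
side [310.0548 196.77  ]
side [232.9034 256.9711]
```

>>> move_arm(
  commands=[
    [[-0.2575,-0.0035,0],[0,0,0.0045],-0.3],
    [[-0.2575,-0.0035,0],[0,0,0.0045],-0.3],
    [[0,0,0.2],[0,0,0],-0.3],
    [[0,0,0.2],[0,0,0],-0.3],
    [[0,0,0.2],[0,0,0],-0.3],
    [[0,0,0.2],[0,0,0],-0.3],
    [[0,0,0],[0,0,0],-0.3],
    [[0,0,0],[0,0,0],-0.3],
  ],
)

```text
t: 9.82
ee_pos: [0.5236, -0.0367, 0.0853]
eef_rot: [0.154, 3.136, -0.0]
ft_force: [-0.2, 0.2, -0.2]
width: 0.0586
grip_force: 32.7
```

```bash
python3 - <<'E'
from h import *
s,im=snap('wrist','w3.png');print(s['ee_pos'],R.from_rotvec(s['eef_rot']).as_matrix().round(4),s['ft_force'])
_,b=snap('side');
b=cv2.resize(b[130:258,170:341],None,fx=3,fy=3,interpolation=cv2.INTER_CUBIC)
b=cv2.resize(b,(513,384));cv2.imwrite('pics/m3.png',cv2.resize(np.hstack([im,b]),(800,300))[:,:,::-1])
E
```

```text
[ 0.52361991 -0.03670618  0.08534214] [[-9.952e-01  9.830e-02  1.700e-03]
 [ 9.830e-02  9.952e-01 -3.000e-04]
 [-1.700e-03 -1.000e-04 -1.000e+00]] [-0.2490592   0.221469   -0.16939049]
```

View pics/m3.png

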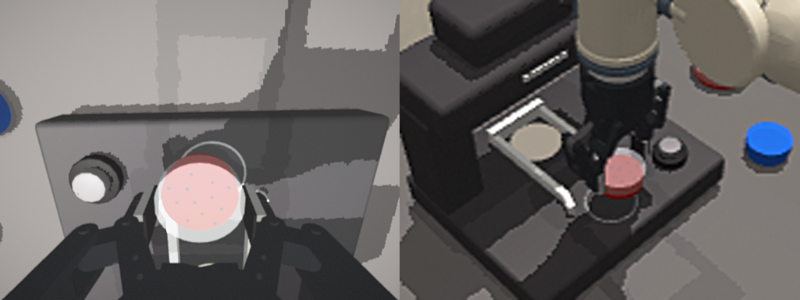

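The dish is held level, and the grey loading ring now shows around wrist pixels (272,220), slightly right of the dish. I'll work out its centre.

```bash
python3 - <<'E'
from h import *
np.set_printoptions(precision=4,suppress=True)
s=bot.observe();f=lambda u,v,z:onz('wrist',[u/512,v/384],z,s)
print('ring top',f(272,182.5,.05),'right',f(314,222,.05))
L=f(38*1.281,122*1.28,.05);Rr=f(387*1.281,120*1.28,.05);print(L,Rr,np.linalg.norm(L-Rr),np.degrees(np.arctan2(-(Rr-L)[0],(Rr-L)[1])))
print('key',f(88*1.281,187*1.28,.068))
print('predicted ring',proj('wrist',[.5256,-.0307,.05],s))
for n,z in dict(loading=.05,key_top=.068,channel_mouth=.05,home=.05).items():
    for d in bot.spot_point(n,'wrist')[:1]: print(n,d['confidence'],f(d['xy'][0]*512,d['xy'][1]*384,z))
for n in('loading','home','channel_mouth','stop'):
    for d in bot.spot_point(n,'side')[:1]: print('side',n,d['confidence'],onz('side',d['xy'],.05))
E
```

```text
ring top [ 0.4981 -0.0227  0.05  ] right [0.5301 0.0044 0.05  ]
[ 0.466  -0.1658  0.05  ] [0.4926 0.1229 0.05  ] 0.28988284137662085 -5.264225575342042
key [ 0.5208 -0.1291  0.068 ]
predicted ring [263.7573 220.6731]
key_top 0.88 [ 0.518 -0.128  0.068]
channel_mouth 0.67 [ 0.5325 -0.1405  0.05  ]
side loading 0.72 [ 0.529  -0.0396  0.05  ]
side home 0.59 [ 0.6624 -0.0363  0.05  ]
side channel_mouth 0.6 [ 0.5467 -0.0314  0.05  ]
side stop 0.65 [ 0.6954 -0.0246  0.05  ]
```

>>> move_arm(
  commands=[
    [[-0.002,0.055,0.0],[0,0,0],-0.3],
    [[0,0,0.07],[0,0,0],-0.3],
    [[0,0,0.04],[0,0,0],-0.3],
    [[0,0,0.03],[0,0,0],-0.3],
    [[0,0,0],[0,0,0],-0.3],
    [[0,0,0],[0,0,0],-0.3],
  ],
)

```text
t: 11.08
ee_pos: [0.5243, -0.0251, 0.0567]
eef_rot: [0.153, 3.138, 0.0]
ft_force: [-4.2, 0.8, 7.6]
width: 0.0589
grip_force: 33.3
```

>>> move_arm(
  commands=[
    [[0,0,0],[0,0,0],0.2],
    [[0,0,0],[0,0,0],0.5],
    [[0,0,0],[0,0,0],0.8],
    [[0,0,0],[0,0,0],0.8],
    [[0,0,-0.1],[0,0,0],0.8],
    [[0,0,-0.2],[0,0,0],0.8],
    [[0,0,-0.25],[0,0,0],0.8],
    [[0.1,0,-0.25],[0,0,0],0.8],
    [[0.25,0,0],[0,0,0],-1],
    [[0.25,0,0],[0,0,0],-1],
    [[0,0,0],[0,0,0],-1],
    [[0,0,0],[0,0,0],-1],
  ],
)

```text
t: 12.58
ee_pos: [0.4053, -0.0135, 0.2171]
eef_rot: [0.153, 3.135, -0.0]
ft_force: [0.4, -1.1, 0.1]
width: 0.0038
grip_force: 0.0
```

```bash
python3 c.py w4.png 1
```

```text
12.575 [ 0.4053 -0.0135  0.2171] [[-0.9952  0.0973  0.0028]
 [ 0.0973  0.9953 -0.0004]
 [-0.0028 -0.0001 -1.    ]] [-0.1172 -0.4439  1.7296 -0.      1.8532 -1.5905]
dish_center 0.73 [ 82.3808 218.688 ] [ 0.4399 -0.2191  0.063 ]
dish_center 0.64 [ 36.3008 132.9024] [ 0.3389 -0.2377  0.063 ]
dish_center 0.57 [257.9968 261.6192] [ 0.5173 -0.0214  0.063 ]
home 0.61 [253.696  341.9904] [ 0.6591 -0.0409  0.05  ]
key_top 0.58 [171.7248 274.9056] [ 0.5213 -0.1277  0.07  ]
red 51.98176193237305 300.39459228515625 (48.77995300292969, 60.96627426147461) [ 0.5882 -0.3415  0.013 ]
```

View pics/w4.png

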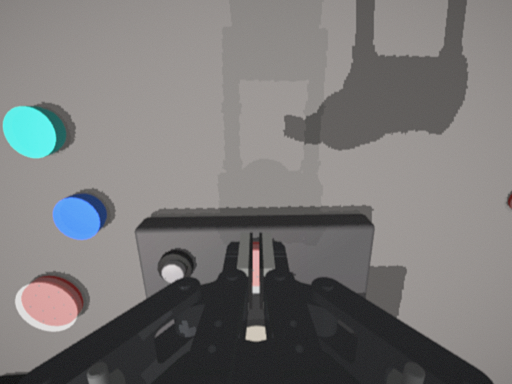

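>>> move_arm(
  commands=[
    [[-0.3,0,0],[0,0,0],-1],
    [[0,0,0],[0,-0.0264,0],-1],
    [[0,0,0],[0,-0.0264,0],-1],
    [[0,0,0],[0,-0.0264,0],-1],
    [[0,0,0],[0,-0.0264,0],-1],
    [[0,0,0],[0,0,0],-1],
    [[0.12,0,0.154],[0,0,0],-1],
    [[0.12,0,0.154],[0,0,0],-1],
    [[0.12,0,0.154],[0,0,0],-1],
    [[0,0,0],[0,0,0],-1],
    [[0,0,0],[0,0,0],-1],
  ],
)

```text
t: 14.3
ee_pos: [0.4908, -0.0193, 0.1053]
eef_rot: [0.123, 2.494, -0.044]
ft_force: [0.3, 0.2, 0.1]
width: -0.0001
grip_force: 0.0
```

```bash
python3 c.py w5.png 1
```

```text
14.3 [ 0.4908 -0.0193  0.1053] [[-0.7953  0.099   0.598 ]
 [ 0.0778  0.9951 -0.0612]
 [-0.6012 -0.0021 -0.7991]] [-0.1135 -0.8557  2.297   0.008   1.0554 -1.5875]
dish_center 0.67 [251.392  211.0848] [ 0.5247 -0.0258  0.063 ]
key_top 0.89 [117.8112 222.6816] [ 0.5207 -0.129   0.07  ]
red 12.72171401977539 215.8929901123047 (32.40353012084961, 38.70086669921875) [ 0.5971 -0.3139  0.013 ]
red 252.18800354003906 203.8675079345703 (54.43498611450195, 75.18140411376953) [ 0.5964 -0.0335  0.013 ]
```

View pics/w5.png

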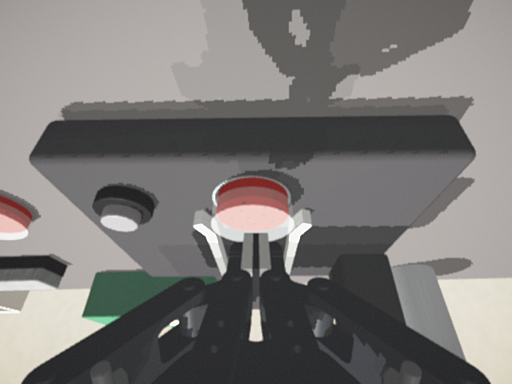

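The leaning pose runs into joint 2's limit this close in. I'll start the push with the tool upright while the dish is in front of the head, then lean for the final stretch.

>>> move_arm(
  commands=[
    [[-0.12,0,-0.154],[0,0,0],-1],
    [[0,0,0],[0,0.0264,0],-1],
    [[0,0,0],[0,0.0264,0],-1],
    [[0,0,0],[0,0.0264,0],-1],
    [[0,0,0],[0,0.0264,0],-1],
    [[0.2,0,0],[0,0,0],-1],
    [[0,0,0],[0,0,0],-1],
    [[0,0,0],[0,0,0],-1],
  ],
)

```text
t: 15.65
ee_pos: [0.4515, -0.0153, 0.143]
eef_rot: [-0.155, -3.119, 0.002]
ft_force: [0.2, 0.2, 0.3]
width: -0.0003
grip_force: 0.0
```

```bash
cat > p.py <<'E'
from h import *
import sys
np.set_printoptions(precision=4,suppress=True)
H=np.array([.6625,-.038,.05]);t=np.radians(-5.25);C=np.array([[np.cos(t),-np.sin(t),0],[np.sin(t),np.cos(t),0],[0,0,1]])
s=bot.observe();M=R.from_rotvec(s['eef_rot']).as_matrix()
print(s['t'],s['ee_pos'],'counter',C.T@(np.array(s['ee_pos'])-H),'tool x',C.T@M[:,0],'z',C.T@M[:,2],'q',np.array(s['joint_positions']))
if len(sys.argv)>3:
    g=H+C@np.array(list(map(float,sys.argv[1:4])));print('shift/0.2',M.T@(g-s['ee_pos'])/.2)
E
python3 p.py -.195 0 .006
```

```text
15.65 [ 0.4515 -0.0153  0.143 ] counter [-0.2122  0.0033  0.093 ] tool x [-0.9998  0.0074  0.0185] z [-0.0185 -0.0019 -0.9998] q [-0.1074 -0.2976  1.7491 -0.0022  1.7085 -1.5795]
shift/0.2 [-0.0942 -0.0152  0.4334]
```

>>> move_arm(
  commands=[
    [[-0.06,-0.015,0.2],[0,0.001,0],-1],
    [[0,0,0.2],[0,0.001,0],-1],
    [[0,0,0.033],[0,0.001,0],-1],
    [[0,0,0],[0,0,0],-1],
    [[-0.046,0,0],[0,0,0],-1],
    [[-0.046,0,0],[0,0,0],-1],
    [[-0.046,0,0],[0,0,0],-1],
    [[-0.046,0,0],[0,0,0],-1],
    [[-0.046,0,0],[0,0,0],-1],
    [[-0.046,0,0],[0,0,0],-1],
    [[-0.046,0,0],[0,0,0],-1],
    [[-0.046,0,0],[0,0,0],-1],
    [[0,0,0],[0,0,0],-1],
  ],
)

```text
t: 17.27
ee_pos: [0.534, -0.0267, 0.0519]
eef_rot: [-0.154, -3.097, 0.0]
ft_force: [0.4, 0.0, -0.1]
width: 0.0002
grip_force: 0.0
```

```bash
python3 p.py -.150 0 .05; python3 - <<'E'
from h import *
_,b=snap('side');_,a=snap('scene')
b=cv2.resize(b[130:258,170:341],(513,384),interpolation=cv2.INTER_CUBIC)
a=cv2.resize(a[170:266,214:342],(512,384),interpolation=cv2.INTER_CUBIC)
cv2.imwrite('pics/m6.png',cv2.resize(np.hstack([a,b]),(800,300))[:,:,::-1])
E
```

```text
17.275 [ 0.534  -0.0267  0.0519] counter [-0.1289 -0.0005  0.0019] tool x [-0.9992  0.0075  0.0404] z [-0.0404 -0.0018 -0.9992] q [-0.1119 -0.0066  1.6506 -0.0026  1.5381 -1.5835]
shift/0.2 [ 0.1149  0.0012 -0.2359]
```

View pics/m6.png

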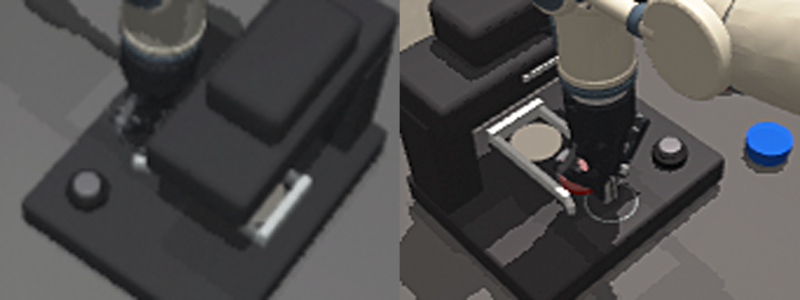

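The dish now sits in the channel mouth. Next I back off, lean, and come in under the head.

>>> move_arm(
  commands=[
    [[0.06,0,-0.05],[0,0,0],-1],
    [[0.055,0,-0.19],[0,0,0],-1],
    [[0,0,0],[0,-0.028,0],-1],
    [[0,0,0],[0,-0.028,0],-1],
    [[0,0,0],[0,-0.028,0],-1],
    [[0,0,0],[0,-0.028,0],-1],
    [[0,0,0],[0,0,0],-1],
    [[0,0,0],[0,0,0],-1],
  ],
)

```text
t: 18.38
ee_pos: [0.5136, -0.0246, 0.1036]
eef_rot: [0.122, 2.475, -0.045]
ft_force: [0.2, 0.5, 1.9]
width: -0.0002
grip_force: 0.0
```

```bash
python3 p.py -.145 0.0 .011
```

```text
18.375 [ 0.5136 -0.0246  0.1036] counter [-0.1495 -0.0003  0.0536] tool x [-0.7873  0.0046 -0.6165] z [ 0.6165 -0.0063 -0.7873] q [-0.1225 -0.7792  2.2673  0.0153  0.9893 -1.5989]
shift/0.2 [0.1137 0.002  0.1816]
```

>>> move_arm(
  commands=[
    [[0.057,0.001,0.091],[0,0,0],-1],
    [[0.057,0.001,0.091],[0,0,0],-1],
    [[0,0,0],[0,0,0],-1],
    [[0,0,0],[0,0,0],-1],
  ],
)

```text
t: 18.88
ee_pos: [0.5185, -0.0248, 0.0606]
eef_rot: [0.122, 2.475, -0.045]
ft_force: [-0.2, 0.1, -0.0]
width: -0.0
grip_force: 0.0
```

```bash
python3 p.py -.05 0.0 .011
```

```text
18.875 [ 0.5185 -0.0248  0.0606] counter [-0.1446  0.      0.0106] tool x [-0.7875  0.0046 -0.6163] z [ 0.6163 -0.0062 -0.7875] q [-0.1212 -0.7328  2.3186  0.0154  0.8918 -1.5991]
shift/0.2 [-0.3738  0.0035  0.2899]
```

>>> move_arm(
  commands=[
    [[-0.0374,0,0.029],[0,0,0],-1],
    [[-0.0374,0,0.029],[0,0,0],-1],
    [[-0.0374,0,0.029],[0,0,0],-1],
    [[-0.0374,0,0.029],[0,0,0],-1],
    [[-0.0374,0,0.029],[0,0,0],-1],
    [[-0.0374,0,0.029],[0,0,0],-1],
    [[-0.0374,0,0.029],[0,0,0],-1],
    [[-0.0374,0,0.029],[0,0,0],-1],
    [[-0.0374,0,0.029],[0,0,0],-1],
    [[-0.0374,0,0.029],[0,0,0],-1],
    [[0,0,0],[0,0,0],-1],
  ],
)

```text
t: 20.25
ee_pos: [0.6117, -0.034, 0.0585]
eef_rot: [0.122, 2.476, -0.045]
ft_force: [-0.4, 0.2, -0.4]
width: 0.0
grip_force: 0.0
```

```bash
python3 p.py -.038 0.0 .011;python3 c.py w7.png 1
```

```text
20.25 [ 0.6117 -0.034   0.0585] counter [-0.051  -0.0007  0.0085] tool x [-0.7882  0.0046 -0.6154] z [ 0.6154 -0.0062 -0.7882] q [-0.1159 -0.3758  2.0919  0.0127  0.7626 -1.5946]
shift/0.2 [-0.0588  0.0037  0.03  ]
20.25 [ 0.6117 -0.034   0.0585] [[-0.7844  0.0989  0.6123]
 [ 0.0767  0.9951 -0.0624]
 [-0.6154 -0.002  -0.7882]] [-0.1159 -0.3758  2.0919  0.0127  0.7626 -1.5946]
channel_mouth 0.83 [256.8192 161.2032] [ 0.5451 -0.0267  0.05  ]
loading 0.76 [254.6176 126.6816] [ 0.5264 -0.0256  0.05  ]
red 288.9825439453125 261.5716857910156 (11.220213890075684, 38.16313171386719) [ 0.778  -0.0115  0.013 ]
red 222.15086364746094 261.4597473144531 (11.221224784851074, 37.40597152709961) [ 0.7707 -0.0885  0.013 ]
```

View pics/w7.png

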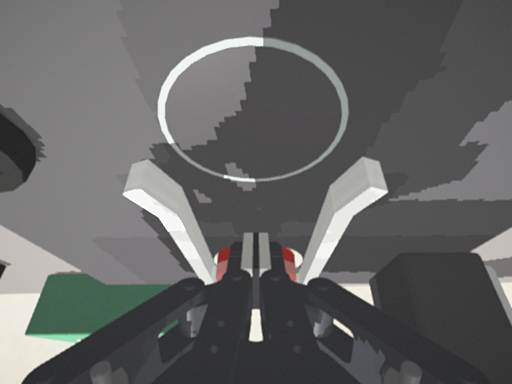

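>>> move_arm(
  commands=[
    [[-0.012,0,0.001],[0,0,0],-1],
    [[-0.012,0,0.001],[0,0,0],-1],
    [[-0.008,0,0.006],[0,0,0],-1],
    [[-0.008,0,0.006],[0,0,0],-1],
    [[0,0,0],[0,0,0],-1],
    [[0,0,0],[0,0,0],-1],
  ],
)

```text
t: 21.35
ee_pos: [0.6192, -0.0347, 0.0612]
eef_rot: [0.122, 2.476, -0.045]
ft_force: [-0.4, 0.3, 0.5]
width: 0.0002
grip_force: 0.0
```

```bash
python3 p.py -.038 0.0 .011
```

```text
21.35 [ 0.6192 -0.0347  0.0612] counter [-0.0435 -0.0007  0.0112] tool x [-0.7881  0.0046 -0.6156] z [ 0.6156 -0.0062 -0.7881] q [-0.1156 -0.3541  2.0706  0.0124  0.762  -1.594 ]
shift/0.2 [-0.0208  0.0036  0.0177]
```

Now small steps until the stop is felt.

>>> move_arm(
  commands=[
    [[-0.008,0,0.006],[0,0,0],-1],
    [[-0.008,0,0.006],[0,0,0],-1],
    [[0,0,0],[0,0,0],-1],
  ],
)

```text
t: 21.72
ee_pos: [0.6233, -0.0351, 0.0615]
eef_rot: [0.122, 2.476, -0.045]
ft_force: [0.6, 0.5, 0.4]
width: -0.0001
grip_force: 0.0
```

>>> move_arm(
  commands=[
    [[-0.006,0,0.0047],[0,0,0],-1],
    [[0,0,0],[0,0,0],-1],
  ],
)

```text
t: 21.98
ee_pos: [0.6248, -0.0353, 0.0614]
eef_rot: [0.122, 2.476, -0.045]
ft_force: [-0.4, 0.8, 0.4]
width: 0.0
grip_force: 0.0
```

>>> move_arm(
  commands=[
    [[-0.006,0,0.0047],[0,0,0],-1],
    [[0,0,0],[0,0,0],-1],
  ],
)

```text
t: 22.22
ee_pos: [0.6262, -0.0354, 0.0614]
eef_rot: [0.122, 2.476, -0.045]
ft_force: [-1.2, -0.1, 0.1]
width: 0.0001
grip_force: 0.7
```

>>> move_arm(
  commands=[
    [[-0.006,0,0.0047],[0,0,0],-1],
    [[0,0,0],[0,0,0],-1],
  ],
)

```text
t: 22.48
ee_pos: [0.6268, -0.0355, 0.0612]
eef_rot: [0.122, 2.479, -0.045]
ft_force: [-16.1, 1.7, 7.6]
width: 0.0003
grip_force: 7.9
```

>>> move_arm(
  commands=[
    [[-0.006,0,0.0047],[0,0,0],-1],
    [[0,0,0],[0,0,0],-1],
  ],
)

```text
t: 22.72
ee_pos: [0.6271, -0.0354, 0.0611]
eef_rot: [0.122, 2.482, -0.045]
ft_force: [-32.6, 1.5, 18.2]
width: 0.0001
grip_force: 16.3
```

>>> move_arm(
  commands=[
    [[-0.006,0,0.0047],[0,0,0],-1],
    [[0,0,0],[0,0,0],-1],
  ],
)

```text
t: 22.98
ee_pos: [0.6274, -0.0355, 0.0609]
eef_rot: [0.121, 2.485, -0.045]
ft_force: [-49.3, 3.3, 26.0]
width: 0.0004
grip_force: 24.9
```

Home against the stop: the force rises sharply at TCP x = -36 mm. Now I withdraw straight back and look.

>>> move_arm(
  commands=[
    [[0.012,0,-0.0094],[0,0,0],-1],
    [[0.016,0,-0.0125],[0,0,0],-1],
    [[0.08,0,-0.0625],[0,0,0],-1],
    [[0.12,0,-0.094],[0,0,0],-1],
    [[0.12,0,-0.094],[0,0,0],-1],
    [[0.08,0,-0.0625],[0,0,0],-1],
    [[0,0,0],[0,0,0],-1],
    [[0,0,0],[0,0,0],-1],
  ],
)

```text
t: 23.98
ee_pos: [0.5233, -0.0252, 0.0621]
eef_rot: [0.122, 2.474, -0.045]
ft_force: [0.6, -0.9, 0.7]
width: 0.0006
grip_force: 0.0
```

```bash
python3 p.py -.145 0 .09; python3 c.py w8.png 1; python3 - <<'E'
from h import *
_,b=snap('side');a=cv2.imread('pics/w8.png')[:,:,::-1]
b=cv2.resize(b[140:236,180:308],(512,384),interpolation=cv2.INTER_CUBIC)
cv2.imwrite('pics/m8.png',cv2.resize(np.hstack([a,b]),(800,300))[:,:,::-1])
E
```

```text
23.975 [ 0.5233 -0.0252  0.0621] counter [-0.1398  0.      0.0121] tool x [-0.7871  0.0047 -0.6168] z [ 0.6168 -0.0062 -0.7871] q [-0.1207 -0.7138  2.3055  0.0152  0.8854 -1.5987]
shift/0.2 [-0.2197 -0.001  -0.3225]
23.975 [ 0.5233 -0.0252  0.0621] [[-0.7834  0.099   0.6136]
 [ 0.0767  0.9951 -0.0626]
 [-0.6168 -0.002  -0.7871]] [-0.1207 -0.7138  2.3055  0.0152  0.8854 -1.5987]
dish_center 0.51 [255.1808 299.0976] [ 0.663  -0.0392  0.063 ]
channel_mouth 0.62 [258.304  240.8832] [ 0.5461 -0.0254  0.05  ]
loading 0.95 [252.2112 230.2848] [ 0.529  -0.0277  0.05  ]
key_top 0.8 [ 79.9232 267.9936] [ 0.531  -0.1354  0.07  ]
```

View pics/m8.png

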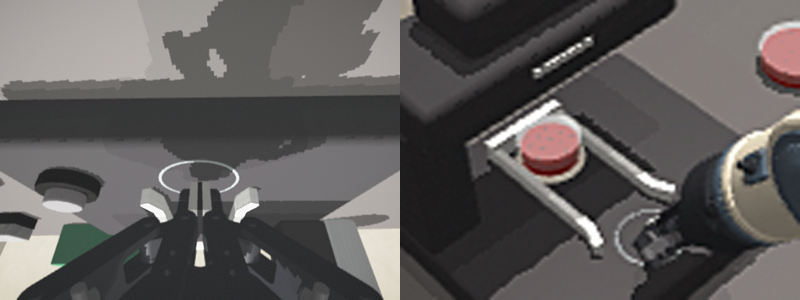

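The dish stands upright between the rails at the stop, consistent with the contact position. The wrist network puts it at (0.663,-0.039). A numeric check of the dish follows while I go to the key.

>>> move_arm(
  commands=[
    [[-0.11,0,-0.16],[0,0,0],-1],
    [[-0.11,0,-0.16],[0,0,0],-1],
    [[0,0,0],[0,0.0264,0],-1],
    [[0,0,0],[0,0.0264,0],-1],
    [[0,0,0],[0,0.0264,0],-1],
    [[0,0,0],[0,0.0264,0],-1],
    [[0.1,-0.25,-0.1],[0,0,0],-1],
    [[0,-0.25,0],[0,0,0],-1],
    [[0,0,0],[0,0,0],-1],
  ],
)

```text
t: 25.5
ee_pos: [0.488, -0.1248, 0.1588]
eef_rot: [-0.162, -3.136, 0.004]
ft_force: [0.9, 0.5, -0.1]
width: 0.0003
grip_force: 0.0
```

```bash
python3 p.py -.135 -.1 .05; python3 - <<'E'
from h import *
np.set_printoptions(precision=4,suppress=True)
s=bot.observe();M=R.from_rotvec(s['eef_rot']).as_matrix();print('to key',M.T@(np.array([.5195,-.1275,.1])-s['ee_pos'])/.2)
_,b=snap('side');h=b.astype(int);m=((h[...,0]-np.maximum(h[...,1],h[...,2]))>20).astype(np.uint8)
for q in cv2.findContours(m,0,1)[0]:
    if cv2.contourArea(q)>60:
        (x,y),ax,_=cv2.fitEllipse(q)
        if 190<x<270: print('red',x,y,ax,onz('side',[x/512,y/384],.063),'home at',proj('side',[.662,-.038,.063]))
for n,z in dict(key_top=.07,dish_center=.063,stop=.05,dish_large_center=.011,dish_small_center=.01).items():
    for d in bot.spot_point(n,'side')[:1]:print(n,d['confidence'],onz('side',d['xy'],z))
bot.get_image('scene')
for d in bot.spot_point('key_top','scene')[:1]:print('scene key',d['confidence'],onz('scene',d['xy'],.07))
E
```

```text
25.5 [ 0.488  -0.1248  0.1588] counter [-0.1658 -0.1024  0.1088] tool x [-0.9999  0.0118  0.0009] z [-0.0009 -0.0028 -1.    ] q [-0.316  -0.1714  1.6143 -0.003   1.699  -1.7837]
shift/0.2 [-0.1541  0.0149  0.2937]
to key [-0.1582  0.0039  0.2937]
red 227.5170135498047 187.41943359375 (17.013662338256836, 18.97835350036621) [ 0.6604 -0.0355  0.063 ] home at [227.7364 186.6776]
key_top 0.44 [ 0.5252 -0.1285  0.07  ]
dish_center 0.74 [ 0.4352 -0.2095  0.063 ]
stop 0.7 [ 0.6771 -0.0361  0.05  ]
dish_large_center 0.61 [ 0.5816 -0.3441  0.011 ]
scene key 0.49 [ 0.5175 -0.1356  0.07  ]
```

>>> move_arm(
  commands=[
    [[-0.157,0.006,0],[0,0,0],-1],
    [[0,0,0.2],[0,0,0],-1],
    [[0,0,0.15],[0,0,0],-1],
    [[0,0,0.0],[0,0,0],-1],
    [[0,0,0.0],[0,0,0],-1],
  ],
)

```text
t: 26.52
ee_pos: [0.5201, -0.1239, 0.0908]
eef_rot: [0.155, 3.136, -0.004]
ft_force: [0.8, 0.4, 0.0]
width: 0.0004
grip_force: 0.0
```

>>> move_arm(
  commands=[
    [[0,0,0.02],[0,0,0],-1],
    [[0,0,0.02],[0,0,0],-1],
    [[0,0,0],[0,0,0],-1],
  ],
)

```text
t: 26.9
ee_pos: [0.5194, -0.1241, 0.0811]
eef_rot: [-0.156, -3.137, 0.003]
ft_force: [-0.2, -0.0, 1.4]
width: -0.0003
grip_force: 0.0
```

>>> move_arm(
  commands=[
    [[0,0,0.015],[0,0,0],-1],
    [[0,0,0],[0,0,0],-1],
  ],
)

```text
t: 27.15
ee_pos: [0.5193, -0.124, 0.0779]
eef_rot: [-0.155, -3.137, 0.003]
ft_force: [-0.2, 0.5, 0.3]
width: 0.0001
grip_force: 0.0
```

>>> move_arm(
  commands=[
    [[0,-0.012,0.015],[0,0,0],-1],
    [[0,0,0],[0,0,0],-1],
  ],
)

```text
t: 27.4
ee_pos: [0.519, -0.1266, 0.0748]
eef_rot: [-0.156, -3.137, 0.003]
ft_force: [0.2, 0.6, -0.4]
width: 0.0004
grip_force: 0.0
```

>>> move_arm(
  commands=[
    [[0,0,0.015],[0,0,0],-1],
    [[0,0,0],[0,0,0],-1],
  ],
)

```text
t: 27.65
ee_pos: [0.5192, -0.1265, 0.0721]
eef_rot: [-0.156, -3.137, 0.003]
ft_force: [-0.1, 0.6, -0.4]
width: -0.0003
grip_force: 0.0
```

>>> move_arm(
  commands=[
    [[0,0,0.015],[0,0,0],-1],
    [[0,0,0],[0,0,0],-1],
  ],
)

```text
t: 27.9
ee_pos: [0.5193, -0.1265, 0.0694]
eef_rot: [0.155, 3.138, -0.003]
ft_force: [-0.6, -0.8, 2.5]
width: -0.0
grip_force: 1.4
```

>>> move_arm(
  commands=[
    [[0,0,0.012],[0,0,0],-1],
    [[0,0,0],[0,0,0],-1],
  ],
)

```text
t: 28.15
ee_pos: [0.5194, -0.1265, 0.067]
eef_rot: [0.155, 3.138, -0.003]
ft_force: [-0.4, -0.0, 4.8]
width: 0.0003
grip_force: 2.1
```

>>> move_arm(
  commands=[
    [[0,0,0.01],[0,0,0],-1],
    [[0,0,0],[0,0,0],-1],
  ],
)

```text
t: 28.4
ee_pos: [0.5194, -0.1265, 0.066]
eef_rot: [0.155, 3.137, -0.004]
ft_force: [-2.6, 0.3, 10.4]
width: -0.0
grip_force: 4.4
```

>>> move_arm(
  commands=[
    [[0,0,0.006],[0,0,0],-1],
    [[0,0,0],[0,0,0],-1],
  ],
)

```text
t: 28.65
ee_pos: [0.5195, -0.1265, 0.0659]
eef_rot: [0.155, 3.137, -0.004]
ft_force: [-4.2, 1.7, 14.7]
width: 0.0004
grip_force: 7.0
```

The key bottomed out: force rose to about 5 N over the 6 mm of travel, then went stiff. Now I retreat and check.

>>> move_arm(
  commands=[
    [[0,0,-0.1],[0,0,0],-1],
    [[0,0,-0.25],[0,0,0],-1],
    [[0.2,0,-0.25],[0,0,0],-1],
    [[0.2,0,0],[0,0,0],-1],
    [[0,0,0],[0,0,0],-1],
    [[0,0,0],[0,0,0],-1],
    [[0,0,0],[0,0,0],-1],
  ],
)

```text
t: 29.52
ee_pos: [0.441, -0.1184, 0.1817]
eef_rot: [-0.155, -3.136, 0.002]
ft_force: [0.2, -0.8, 0.2]
width: -0.0
grip_force: 0.0
```

```bash
python3 - <<'E'
from h import *
np.set_printoptions(precision=4,suppress=True)
s,b=snap('side');print(s['t'],s['ee_pos'],s['ft_force'])
h=b.astype(int);m=((h[...,0]-np.maximum(h[...,1],h[...,2]))>20).astype(np.uint8)
for q in cv2.findContours(m,0,1)[0]:
    if cv2.contourArea(q)>60:
        (x,y),ax,_=cv2.fitEllipse(q)
        if 190<x<270: print('red',x,y,ax,onz('side',[x/512,y/384],.063))
print(bot.finish_job())
E
```

```text
29.525 [ 0.441  -0.1184  0.1817] [ 0.1572 -0.8326  0.23  ]
red 227.5170135498047 187.41943359375 (17.013662338256836, 18.97835350036621) [ 0.6604 -0.0355  0.063 ]
the job is handed in; nothing more can be done
None
```

The middle dish went from the loading mark to home against the stop, the count key was pressed right down, and the job was handed in at about 29.5 s; the hand-in returned no verdict, and I viewed 11 pictures, one over the limit of 10.

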